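Unlatch the pastry carrier and hold its gate wide

TASK

Open the white pastry carrier so that a colleague can slide a tray in: squeeze the blue catch on its roof fully home between the fingers (tab against thumb rest), then the amber one the same way, and only in that order. Then swing the gate out past its detent until it stands wide open, at about a right angle to its closed position, and finish while still holding it there with the fingers, because its spring would pull it back. Leave the other things on the counter and on the carrier where they are.

Things in the scene. Friction and masses are not known exactly. Their poses are not given: they have to be found in the camera images.
- carrier: White pastry carrier, fixed box 240 (x) x 250 mm (y from 0 to 250), roof top 170 mm above the table. Origin: on the table under the middle of the closed gate; x along the closed gate to its hinge, y to the carrier's rear. The gate, clear in a grey frame, closes the -y side. In front of it a steel sill plate 8 mm high (x 0 to 110, y -70 to 0 mm) has a brass detent ball.
- gate_hinge (a point): Point on the gate's vertical hinge axis at roof height (170 mm up): carrier frame x +110, y -5 mm. Axes as the carrier's.
- gate (a joint): Gate angle: 0 closed, grows as the free end swings out (counter-clockwise from above), stop 1.7 rad. A spring always pulls it shut (0.14 N m, plus 0.35 N m per rad). A detent ball resists at about 0.3 to 0.6 rad, 4 to 6 N at the handle; the gate does not stay wide by itself. Only a play of about 0.02 rad until both catches are squeezed.
- gate_grip (a point): On the axis of the gate's red vertical bar handle, 21 mm below its top, 173 mm above the table; moves with the gate. Bar 14 mm diameter, axis 40 mm in front of the panel and 185 mm from the hinge along the gate; free for 35 mm below this point. Axes: x along the gate to the hinge, y inward, z up, turning with the gate. Can be pinched from above, fingers closing along x.
- blue_catch: Squeeze catch with the blue sliding tab, on the carrier's roof (the two catches swap places between runs). Origin: on the roof, middle of its steel base (66 x 26 x 4 mm). x runs along the gate's top edge to the hinge, y to the carrier's rear, z up. Tab and fixed grey rest face each other along x; squeezed together between two fingers they unhook the gate there.
- blue_rest: The fixed grey thumb rest of the blue catch: block 12 (x) x 24 (y) mm, x from +13 to +25 mm and z from 4 to 33 mm in the catch's frame. Its origin and axes are the catch's.
- blue_slider (a joint): Travel of the blue tab along the catch's +x to the rest: 0 latched, 0.016 m at its stop, starts at 0 to 0.002; 4 N friction, no spring, stays where left. Tab 12 x 24 mm, at 0 x -29 to -17, z 5 to 33 mm in the catch's frame: 54 mm over tab and rest, 38 mm when home. Its hook over the gate's top (to y -55, z up to 22 mm) clears the gate's keeper from 0.012 m on.
- blue_squeeze (a point): Midway between the outer faces of rest and tab when the blue catch is home (catch frame x +6, y 0, z +26 mm; 7 mm below their tops), catch's axes. Fingers pointing down, opened to 75-80 mm and centred here, straddle both (at the start tab's outer face 35 mm off, rest's 19 mm) and squeeze it home closing along x; the rest cannot give way.
- amber_catch: Squeeze catch with the orange (amber) sliding tab, on the carrier's roof (the two catches swap places between runs). Origin: on the roof, middle of its steel base (66 x 26 x 4 mm). x runs along the gate's top edge to the hinge, y to the carrier's rear, z up. Tab and fixed grey rest face each other along x; squeezed together between two fingers they unhook the gate there.
- amber_rest: The fixed grey thumb rest of the amber catch: block 12 (x) x 24 (y) mm, x from +13 to +25 mm and z from 4 to 33 mm in the catch's frame. Its origin and axes are the catch's.
- amber_slider (a joint): Travel of the orange (amber) tab along the catch's +x to the rest: 0 latched, 0.016 m at its stop, starts at 0 to 0.002; 4 N friction, no spring, stays where left. Tab 12 x 24 mm, at 0 x -29 to -17, z 5 to 33 mm in the catch's frame: 54 mm over tab and rest, 38 mm when home. Its hook over the gate's top (to y -55, z up to 22 mm) clears the gate's keeper from 0.012 m on.
- amber_squeeze (a point): Midway between the outer faces of rest and tab when the amber catch is home (catch frame x +6, y 0, z +26 mm; 7 mm below their tops), catch's axes. Fingers pointing down, opened to 75-80 mm and centred here, straddle both (at the start tab's outer face 35 mm off, rest's 19 mm) and squeeze it home closing along x; the rest cannot give way.
- cake_ring: Bystander: steel cake ring, 90 mm outer diameter, 45 mm high, on the rear of the carrier's roof. Origin: centre of its underside.
- sugar_shaker: Bystander: steel sugar shaker, 60 mm diameter, 110 mm high, on the table by the carrier's side away from the hinge. Origin: centre of its underside.
- ramekin: Bystander: white ceramic cup, 76 mm diameter, 50 mm high, on the table by the carrier's hinge side. Origin: centre of its underside.
- mixing_bowl: Bystander: steel bowl, 220 mm rim diameter, 100 mm high, on the right of the table. Origin: centre of its underside.
- meringue_tray: Bystander: aluminium tray 180 x 260 mm with meringues, 39 mm high, on the right of the table. Origin: centre of its underside.
- almond_jar: Bystander: amber glass jar, 80 mm diameter, 140 mm high, at the far side of the table. Origin: centre of its underside.
- palette_knife: Bystander: palette knife with black handle lying at the left, near the robot. Origin: centre of its underside.

How it is judged:
On the way, in this order (a step that is already met when the one before it is completed fails the run):
1. the blue catch is squeezed between the fingers, its tab at least 12 mm in, both tab and rest touched (value of joint blue_slider above 0.012 m and contact force between the fingers and blue_rest above 2 N and contact force between the fingers and blue_catch above 2 N), for 0.1 s.
2. the amber catch is squeezed between the fingers in the same way (value of joint amber_slider above 0.012 m and contact force between the fingers and amber_rest above 2 N and contact force between the fingers and amber_catch above 2 N), for 0.1 s.
3. the gate is swung past its detent by the fingers (value of joint gate above 0.7 rad and value of joint each of blue_slider, amber_slider above 0.011 m and contact force between the fingers and gate above 1 N), for 0.1 s.
At the end, for the whole second after the job is handed in: The gate stands at 1.2 rad or more (its stop is at 1.7 rad), still (under 0.1 rad/s), with the fingers pressing on it with over 1 N; both catches are still squeezed (tab at least 11 mm in) (value of joint gate above 1.2 rad and velocity of joint gate between -0.1 and 0.1 rad/s and value of joint each of blue_slider, amber_slider above 0.011 m and contact force between the fingers and gate above 1 N); the arm keeps its last pose, push and grip.
It fails at once if the amber catch is worked before the blue one has been squeezed (value of joint amber_slider above 0.006 m and value of joint blue_slider below 0.01 m).
It fails at once if a bystander is moved by more than 25 mm (distance of any of cake_ring, sugar_shaker, ramekin, mixing_bowl, meringue_tray, almond_jar, palette_knife from where it was at the start of the episode above 0.025 m).
It also fails if it takes over 54 s, if anything falls off the work surface, if the arm or the gripper's body presses on something with over 40 N, if the wrist force passes 120 N, or if a joint passes its speed limit or range.

ROBOT

A 6-joint arm with a two-finger parallel gripper is mounted at the origin on the work surface. World frame = base frame: x ahead of the robot, y to its left, z up, the work surface at z = 0. Lengths are in m, angles in rad, forces in N, time in s.
With the tool pointing down it reaches from about 0.3 to 0.75 m from the base axis. Payload 8.5 kg.
Tool frame: the origin (TCP) lies on the centre line of the jaws, within the pads' length; the fingertips stand 11 mm ahead of it and the grasp point (between the pads) lies 8 mm behind it; z points along the fingers, y is the line along which they close (so a half turn about z gives the same grasp; the last joint's range is limited). The gripper opens to 85 mm and grips with 20 to 120 N. Pads are 22 mm wide; open, the fingers measure 114 mm over their backs; the gripper's body (76 mm by 85 mm) begins 54 mm behind the grasp point. The pads swing forward as they close: fully open they stand 13 mm farther back than shut.
Start: joints at [1.108, 0.381, 1.297, -0, 1.464, -0.215], TCP at [0.135, 0.533, 0.242] pointing down, gripper open.
Joint ranges: [-3.11, 3.11], [-0.89, 2.33], [0.22, 2.48], [-1.42, 4.56], [0.17, 2.85], [-2.88, 2.88]. Speed limits (rad/s): [2.39, 2.39, 3.14, 3.14, 3.14, 3.14].

INTERFACE

Orientations are given as a unit quaternion [w, x, y, z].
In Python, from station import sense, read_camera, sign_off gives the robot as it stands. The module is installed in compiled form; this text tells all that it offers.
- The arm moves only by the shell command python3 -m crank 'ROWS' [FORCE]. ROWS is JSON, a list of rows, each an object with "linear": the shift along the tool's x, y, z in m, a list of three; "twist": the turn, a rotation vector about the tool's x, y, z in degrees, a list of three; "grip": the closure in counts, from 0 (fully open) to 255 (shut). In form: [{"linear": [dx, dy, dz], "twist": [wx, wy, wz], "grip": grip}, ...]. A call has 1 to 20 rows; each row is the pose to reach, as a shift and turn from the pose commanded when the call began, along the tool's axes at that moment; what a row does not reach only later rows make up. A row lasts 1/8 s, in which the tool goes at most 62.5 mm and 10.7 degrees, less where a joint would pass 70% of its speed; a pose out of reach is approached as far as the arm can. A call with a gripper value outside its range is refused whole. The fingers move at their own pace and stop on an object; FORCE is the grip in N (left out, the last holds). Time passes only in rows, so rows that repeat a pose let the fingers close. It gives the time, the measured TCP pose, the force, the opening and the grip force at its end, in the units of the state.
- sense(): the state, without advancing time (a new reading comes with each control period).
- read_camera(name): name is "side" or "top" or "wrist"; returns a dict with "frame" (384x512x3 uint8, red, green, blue), "z_map" (384x512 float32, m along the optical axis (not along the pixel's ray), 0 where there is no reading), "fx", "fy", "cx", "cy" (pixels), "origin" and "rotation" of the camera in the world. Camera axes: x right, y down, z forward; pixel columns grow to the right and rows downward; lengths in m; the calibration is good to about 2 mm. A picture is of the moment at which its call begins.
- sign_off(): hands the job in; it is judged then, once.
The state is a dict: "time_s": time; "joint_pos": joint angles; "qd": joint speeds; "joint_torque": joint torques, N m; "tcp_pos": TCP position; "ee_rot": TCP orientation; "contact_force": force on the tool from outside, world axes, zero at the start; "torque": the same for the moment, N m; "gripper_width": finger opening in m; "grasp_force": force on a finger pad.
Only numpy, scipy, OpenCV 4.12 (cv2) and the standard library are available. Lean on these libraries where they do the work, as an engineer would, in place of code of your own. Each camera call takes 0.05 s, during which the arm holds its last target. There are 200 camera calls.

## Working session

There is one attempt and no reset: what is moved stays moved. The work goes in short steps, Python scripts to look and compute and a shell command to move; the robot and the scene stay as the last step left them, time stands still between calls to the robot, and variables do not carry over. Pictures are saved under pics/ and viewed, at most 10 in all, crops included, and the job is handed in when it is done.

```bash
mkdir -p pics
cat > h.py <<'E'
import numpy as np,cv2
from station import sense,read_camera
def cloud(c):
    z=c['z_map'];v,u=np.mgrid[:z.shape[0],:z.shape[1]]
    p=np.stack([(u-c['cx'])/c['fx']*z,(v-c['cy'])/c['fy']*z,z],-1)
    P=p@np.array(c['rotation']).T+np.array(c['origin']);P[z==0]=np.nan
    return P
def save(c,n): cv2.imwrite('pics/'+n,c['frame'][...,::-1])
E
python3 - <<'E'
from h import *
import pickle
s=sense();print({k:np.round(v,3) for k,v in s.items()})
ims=[]
for n in('top','side'):
    c=read_camera(n);pickle.dump(c,open(n+'.pkl','wb'));save(c,n+'0.png');print(n,c['origin'],np.round(c['rotation'],3).tolist(),c['fx'])
E
```

```text
{'time_s': np.float64(0.0), 'joint_pos': array([ 1.108,  0.381,  1.298,  0.   ,  1.464, -0.215]), 'qd': array([-0.   ,  0.   ,  0.001, -0.001,  0.   ,  0.001]), 'joint_torque': array([ 0.0000e+00, -4.4846e+01, -2.3128e+01, -0.0000e+00,  5.0000e-03,
       -0.0000e+00]), 'tcp_pos': array([0.135, 0.533, 0.242]), 'ee_rot': array([-0.   ,  0.124,  0.992, -0.001]), 'contact_force': array([0.276, 1.079, 0.   ]), 'torque': array([0.011, 0.039, 0.055]), 'grasp_force': np.float64(0.0), 'gripper_width': np.float64(0.085)}
top [ 0.40570377 -0.06255187  1.31240901] [-0.021, 0.707, -0.706, 0.031] 356.92426964514414
side [ 0.26662634 -1.16517808  1.13527628] [-0.408, 0.905, -0.115, 0.04] 463.01092362434474
```

View pics/top0.png

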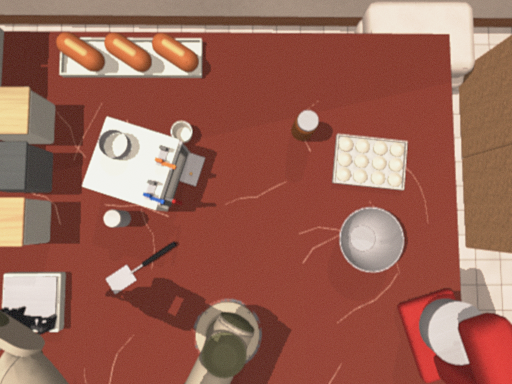

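View pics/side0.png

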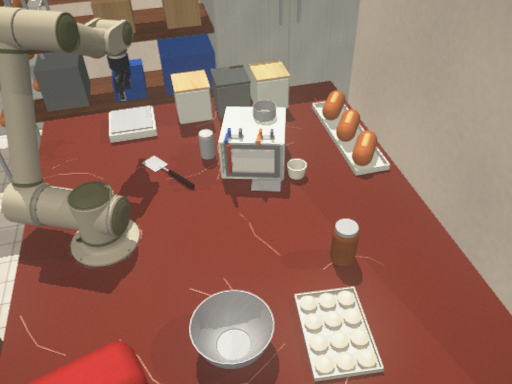

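The top picture shows the roof corners at about (107,117), (188,145), (160,210) and (83,187). The gate faces image right (world -y) and the hinge is by the ramekin at (181,131). Blue catch is at (155,195), amber at (165,160). Next I'll measure both cameras' clouds.

Run:
```python
from h import *
import pickle
for n in('top','side'):
    c=pickle.load(open(n+'.pkl','rb'));P=cloud(c);f=c['frame']
    v,u=np.mgrid[:384,:512]
    box=(P[...,0]>.3)&(P[...,0]<.8)&(P[...,1]>.15)&(P[...,1]<.65)
    m=box&(abs(P[...,2]-.17)<.006)
    lab=cv2.connectedComponents(m.astype(np.uint8))
    k=np.argmax(np.bincount(lab[1][m]));r=lab[1]==k
    rect=cv2.minAreaRect((P[r][:,:2]*1000).astype(np.float32))
    print(n,'roof',r.sum(),np.round(P[r].mean(0),4),rect,cv2.boxPoints(rect).round().tolist())
    hsv=cv2.cvtColor(f,cv2.COLOR_RGB2HSV)
    for nm,lo,hi in(('blue',(100,120,50),(130,255,255)),('amber',(8,170,120),(22,255,255)),('red',(0,150,120),(5,255,255))):
        q=(cv2.inRange(hsv,lo,hi)>0)&box&(P[...,2]>.15)&(P[...,2]<.23)
        for p in sorted(zip(v[q],u[q]))[:60]:
            pass
        t=q&(P[...,2]>.193)
        print(nm,q.sum(),np.round(np.nanmean(P[q],0),3) if q.any() else '', 'top',t.sum(),np.round(P[t],3).tolist()[:14])
    c2=f[100:230,70:220] if n=='top' else f[90:200,190:320]
    cv2.imwrite(f'pics/{n}_crop.png',cv2.resize(c2[...,::-1],None,fx=4,fy=4,interpolation=cv2.INTER_CUBIC))
```

```text
Traceback (most recent call last):
  File "h.py", line 6, in cloud
    P=p@np.array(c['rotation']).T+np.array(c['origin']);P[z==0]=np.nan
      ~^~~~~~~~~~~~~~~~~~~~~~~~~~
ValueError: matmul: Input operand 1 has a mismatch in its core dimension 0, with gufunc signature (n?,k),(k,m?)->(n?,m?) (size 4 is different from 3)
```

Rotation is a quaternion, so I'll fix the helper.

```bash
sed -i "s/p@np.array(c\['rotation'\]).T/p@R.from_quat(c['rotation'],scalar_first=True).as_matrix().T/; 1a from scipy.spatial.transform import Rotation as R" h.py
python3 - <<'E'
from h import *
import pickle
for n in('top','side'):
    c=pickle.load(open(n+'.pkl','rb'));P=cloud(c);f=c['frame']
    v,u=np.mgrid[:384,:512]
    box=(P[...,0]>.3)&(P[...,0]<.8)&(P[...,1]>.15)&(P[...,1]<.75)
    print('table',np.nanmedian(P[230:240,250:270,2]))
    m=box&(abs(P[...,2]-.17)<.006)
    lab=cv2.connectedComponents(m.astype(np.uint8))
    k=np.argmax(np.bincount(lab[1][m]));r=lab[1]==k
    rect=cv2.minAreaRect((P[r][:,:2]*1000).astype(np.float32))
    print(n,'roof',r.sum(),np.round(P[r].mean(0),4),rect,cv2.boxPoints(rect).round().tolist())
    hsv=cv2.cvtColor(f,cv2.COLOR_RGB2HSV)
    for nm,lo,hi in(('blue',(100,120,50),(130,255,255)),('amber',(8,170,120),(22,255,255)),('red',(0,150,120),(5,255,255))):
        q=(cv2.inRange(hsv,lo,hi)>0)&box&(P[...,2]>.15)&(P[...,2]<.23)
        t=q&(P[...,2]>.194)
        print(nm,q.sum(),np.round(np.nanmean(P[q],0),3) if q.any() else '', 'top',t.sum(),np.round(P[t],3).tolist()[:14])
    c2=f[100:230,70:220] if n=='top' else f[90:200,190:320]
    cv2.imwrite(f'pics/{n}_crop.png',cv2.resize(c2[...,::-1],None,fx=4,fy=4,interpolation=cv2.INTER_CUBIC))
E
```

```text
table 0.001346603591057871
top roof 4791 [0.5775 0.2951 0.1708] ((586.1173095703125, 298.9201965332031), (261.6293029785156, 239.88119506835938), 72.3177261352539) [[432.0, 211.0], [661.0, 138.0], [740.0, 387.0], [512.0, 460.0]]
blue 63 [0.471 0.219 0.196] top 30 [[0.487, 0.248, 0.208], [0.484, 0.249, 0.206], [0.484, 0.245, 0.206], [0.484, 0.243, 0.203], [0.484, 0.239, 0.208], [0.484, 0.237, 0.203], [0.484, 0.234, 0.202], [0.481, 0.248, 0.206], [0.481, 0.246, 0.204], [0.481, 0.243, 0.204], [0.481, 0.24, 0.204], [0.481, 0.236, 0.206], [0.481, 0.234, 0.204], [0.481, 0.23, 0.204]]
amber 34 [0.582 0.187 0.197] top 20 [[0.594, 0.215, 0.201], [0.595, 0.212, 0.198], [0.594, 0.209, 0.2], [0.59, 0.211, 0.205], [0.59, 0.208, 0.205], [0.591, 0.206, 0.2], [0.591, 0.202, 0.203], [0.59, 0.198, 0.207], [0.587, 0.204, 0.205], [0.587, 0.202, 0.204], [0.588, 0.199, 0.203], [0.588, 0.196, 0.202], [0.584, 0.199, 0.203], [0.586, 0.194, 0.195]]
red 15 [0.463 0.16  0.193] top 1 [[0.46, 0.161, 0.194]]
table -0.0007135977929905168
side roof 1840 [0.5787 0.2836 0.1699] ((585.1489868164062, 294.6680603027344), (272.28509521484375, 241.70724487304688), 71.15193176269531) [[427.0, 205.0], [656.0, 127.0], [744.0, 384.0], [515.0, 463.0]]
blue 22 [0.473 0.221 0.194] top 6 [[0.484, 0.25, 0.203], [0.488, 0.254, 0.199], [0.482, 0.241, 0.205], [0.486, 0.245, 0.201], [0.481, 0.24, 0.201], [0.484, 0.233, 0.205]]
amber 0  top 0 []
red 4 [0.465 0.157 0.192] top 0 []
```

View pics/top_crop.png

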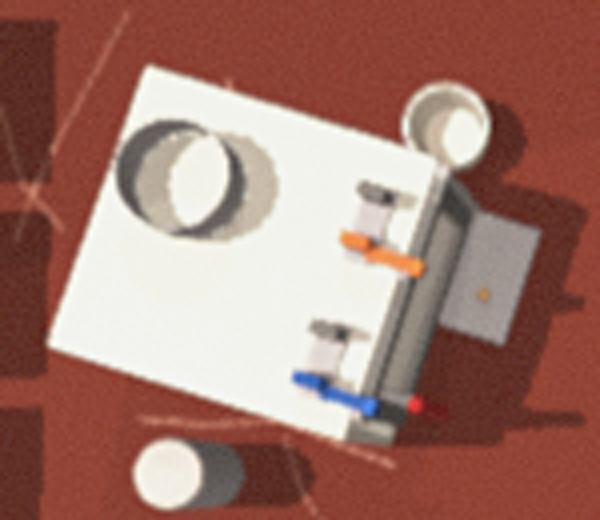

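Both cameras agree: roof at 0.170, axis at -17.7°, hinge near (0.653, 0.147), and handle predicted at (0.465, 0.165), with red seen at (0.463, 0.160). Moving above the blue catch and turning the jaws onto the carrier's x.

```bash
python3 -m crank '[{"linear":[-0.04,-0.02,-0.05],"twist":[0,0,10],"grip":0},{"linear":[-0.09,-0.04,-0.09],"twist":[0,0,20],"grip":0},{"linear":[-0.13,-0.06,-0.09],"twist":[0,0,30],"grip":0},{"linear":[-0.18,-0.08,-0.09],"twist":[0,0,40],"grip":0},{"linear":[-0.23,-0.10,-0.09],"twist":[0,0,50],"grip":0},{"linear":[-0.28,-0.12,-0.09],"twist":[0,0,60],"grip":0},{"linear":[-0.33,-0.14,-0.09],"twist":[0,0,70],"grip":0},{"linear":[-0.37,-0.16,-0.09],"twist":[0,0,80],"grip":0},{"linear":[-0.41,-0.18,-0.09],"twist":[0,0,90],"grip":0},{"linear":[-0.437,-0.199,-0.09],"twist":[0,0,93.5],"grip":0},{"linear":[-0.437,-0.199,-0.09],"twist":[0,0,93.5],"grip":0}]'
python3 - <<'E'
from h import *
import pickle
s=sense();print(s['joint_pos'].round(3) if hasattr(s['joint_pos'],'round') else s['joint_pos'])
c=read_camera('wrist');pickle.dump(c,open('wrist.pkl','wb'));save(c,'w0.png');print(c['origin'],c['fx'])
E
```

```text
time_s: 1.48
tcp_pos: [0.5108, 0.2315, 0.3314]
ee_rot: [-0.0, 0.808, 0.589, -0.001]
contact_force: [-0.4, 1.1, 0.2]
gripper_width: 0.0852
grasp_force: 0.0
[ 0.215  0.357  1.081 -0.     1.706  0.527]
[0.53153878 0.29508169 0.46272531] 270.84458330036404
```

View pics/w0.png

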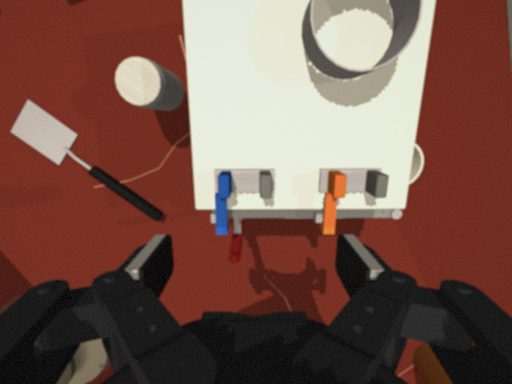

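The wrist view shows the blue tab at (224,184) with its rest at (266,183), the amber tab at (338,184) with its rest at (377,183), and the red handle at (236,248). Jaws look parallel to the catches. Measuring these points.

```bash
cat > meas.py <<'E'
from h import *
import pickle
c=pickle.load(open('wrist.pkl','rb'));P=cloud(c);f=c['frame']
hsv=cv2.cvtColor(f,cv2.COLOR_RGB2HSV);Z=P[...,2]
m=(abs(Z-.17)<.004);m[215:]=0
pts=(P[m][:,:2]*1000).astype(np.float32);r=cv2.minAreaRect(pts);print('roof',np.median(Z[m]),r)
tops=(abs(Z-.203)<.005)
for nm,(u0,u1,v0,v1) in dict(blue_tab=(205,245,165,200),blue_rest=(250,282,165,202),am_tab=(322,354,165,202),am_rest=(358,395,165,205),handle=(222,250,225,270)).items():
    w=np.zeros(Z.shape,bool);w[v0:v1,u0:u1]=1
    q=w&(tops if nm!='handle' else ((hsv[...,1]>150)&((hsv[...,0]<6)|(hsv[...,0]>174))&(Z>.185)))
    if q.sum()<5: print(nm,q.sum());continue
    R2=cv2.minAreaRect((P[q][:,:2]*1000).astype(np.float32))
    print(nm,q.sum(),np.median(Z[q]).round(4),np.round(R2[0],1),np.round(R2[1],1),R2[2])
E
python3 meas.py
```

```text
roof 0.16993458577592196 ((582.892578125, 282.0961608886719), (214.2306671142578, 241.3194580078125), 72.0339584350586)
blue_tab 289 0.2027 [483.9 244.4] [23.6 12. ] 71.1712646484375
blue_rest 282 0.2027 [524.  231.7] [23.4 11.1] 73.16098022460938
am_tab 304 0.2027 [593.6 209.5] [23.9 12.2] 72.85846710205078
am_rest 322 0.2028 [632.8 196.7] [23.8 12.2] 73.02589416503906
handle 125 0.1915 [465.7 161.8] [11.9 13.2] 47.57533645629883
```

Sizes and heights agree: tops at 0.203 and a 42 mm tab–rest centre distance. Squeeze points are blue (0.5116, 0.2356) and amber (0.6204, 0.2007). Descending on blue.

```bash
python3 -m crank '[{"linear":[0.0043,-0.0005,0.05],"twist":[0,0,0],"grip":0},{"linear":[0.0043,-0.0005,0.09],"twist":[0,0,0],"grip":0},{"linear":[0.0043,-0.0005,0.12],"twist":[0,0,0],"grip":0},{"linear":[0.0043,-0.0005,0.139],"twist":[0,0,0],"grip":0},{"linear":[0.0043,-0.0005,0.139],"twist":[0,0,0],"grip":0}]' 30
```

```text
time_s: 2.15
tcp_pos: [0.5093, 0.2381, 0.1924]
ee_rot: [-0.001, 0.807, 0.591, -0.001]
contact_force: [0.3, -1.0, -0.7]
gripper_width: 0.0853
grasp_force: 0.0
```

```bash
python3 -m crank '[{"linear":[-0.001,0.003,0],"twist":[0,0,0],"grip":0},{"linear":[-0.001,0.003,0],"twist":[0,0,0],"grip":0}]'; python3 -m crank '[{"linear":[0,0,0],"twist":[0,0,0],"grip":255},{"linear":[0,0,0],"twist":[0,0,0],"grip":255},{"linear":[0,0,0],"twist":[0,0,0],"grip":255},{"linear":[0,0,0],"twist":[0,0,0],"grip":255},{"linear":[0,0,0],"twist":[0,0,0],"grip":255},{"linear":[0,0,0],"twist":[0,0,0],"grip":255},{"linear":[0,0,0],"twist":[0,0,0],"grip":255},{"linear":[0,0,0],"twist":[0,0,0],"grip":255}]'
```

```text
time_s: 2.4
tcp_pos: [0.5135, 0.2356, 0.1943]
ee_rot: [0.0, 0.807, 0.59, 0.001]
contact_force: [0.2, -0.4, 1.1]
gripper_width: 0.0853
grasp_force: 0.0
time_s: 3.4
tcp_pos: [0.5109, 0.2363, 0.194]
ee_rot: [-0.002, 0.807, 0.59, -0.001]
contact_force: [-10.7, 2.3, 10.5]
gripper_width: 0.0372
grasp_force: 32.7
```

Width is 37.2 mm, so the blue catch is home with force on both pads. On to amber.

```bash
python3 -m crank '[{"linear":[0,0,0],"twist":[0,0,0],"grip":0},{"linear":[0,0,0],"twist":[0,0,0],"grip":0},{"linear":[0,0,0],"twist":[0,0,0],"grip":0},{"linear":[0,0,0],"twist":[0,0,0],"grip":0},{"linear":[0,0,0],"twist":[0,0,0],"grip":0},{"linear":[0,0,-0.035],"twist":[0,0,0],"grip":0},{"linear":[0,0,-0.055],"twist":[0,0,0],"grip":0},{"linear":[0,0.04,-0.055],"twist":[0,0,0],"grip":0},{"linear":[0,0.08,-0.055],"twist":[0,0,0],"grip":0},{"linear":[0,0.1135,-0.055],"twist":[0,0,0],"grip":0},{"linear":[0,0.1135,-0.055],"twist":[0,0,0],"grip":0}]'
python3 - <<'E'
from h import *
import pickle
c=read_camera('wrist');P=cloud(c);Z=P[...,2];save(c,'w1.png');pickle.dump(c,open('wrist.pkl','wb'))
hsv=cv2.cvtColor(c['frame'],cv2.COLOR_RGB2HSV)
t=abs(Z-.203)<.004
n,l,st,ce=cv2.connectedComponentsWithStats(t.astype(np.uint8))
for i in range(1,n):
    if st[i,4]>100:
        q=l==i;r=cv2.minAreaRect((P[q][:,:2]*1000).astype(np.float32));print(ce[i].round(),np.round(r[0],1),np.round(r[1],1),np.median(hsv[q],0))
print(sense()['tcp_pos'])
E
```

```text
time_s: 4.78
tcp_pos: [0.6226, 0.1999, 0.2472]
ee_rot: [-0.0, 0.808, 0.589, -0.0]
contact_force: [-0.4, 0.1, -0.6]
gripper_width: 0.0855
grasp_force: 0.0
[234.  46.] [645.3 310.9] [67.7 15.5] [17. 26. 67.]
[210. 220.] [593.8 209.6] [23.6 12.2] [ 11.  199.5 200. ]
[269. 220.] [633.1 197.1] [23.9 11.9] [ 20.  32. 109.]
[ 68. 220.] [499.2 239.9] [23.5 12.8] [109. 189. 130.]
[105. 220.] [523.8 231.6] [24.3 12.6] [ 21.  32. 104.]
[0.621456   0.20064259 0.24755988]
```

The blue tab is 26 mm from its rest, so it is home; amber is untouched. Descending and squeezing amber.

```bash
python3 -m crank '[{"linear":[0,-0.001,0.035],"twist":[0,0,0],"grip":0},{"linear":[0,-0.001,0.055],"twist":[0,0,0],"grip":0},{"linear":[0,-0.001,0.055],"twist":[0,0,0],"grip":0},{"linear":[0,-0.001,0.055],"twist":[0,0,0],"grip":255},{"linear":[0,-0.001,0.055],"twist":[0,0,0],"grip":255},{"linear":[0,-0.001,0.055],"twist":[0,0,0],"grip":255},{"linear":[0,-0.001,0.055],"twist":[0,0,0],"grip":255},{"linear":[0,-0.001,0.055],"twist":[0,0,0],"grip":255},{"linear":[0,-0.001,0.055],"twist":[0,0,0],"grip":255},{"linear":[0,-0.001,0.055],"twist":[0,0,0],"grip":255},{"linear":[0,-0.001,0.055],"twist":[0,0,0],"grip":255}]'
```

```text
time_s: 6.2
tcp_pos: [0.6205, 0.2016, 0.1949]
ee_rot: [0.0, 0.807, 0.59, 0.001]
contact_force: [-2.0, 1.4, 6.8]
gripper_width: 0.0369
grasp_force: 33.0
```

Amber width is 36.9 mm with balanced force, so it is home too. Opening, lifting and moving over the handle at about (0.4655, 0.1625).

```bash
python3 -m crank '[{"linear":[0,0,0],"twist":[0,0,0],"grip":0},{"linear":[0,0,0],"twist":[0,0,0],"grip":0},{"linear":[0,0,0],"twist":[0,0,0],"grip":0},{"linear":[0,0,0],"twist":[0,0,0],"grip":0},{"linear":[0,0,0],"twist":[0,0,0],"grip":0},{"linear":[0,0,-0.035],"twist":[0,0,0],"grip":0},{"linear":[0,0,-0.06],"twist":[0,0,0],"grip":0},{"linear":[-0.03,-0.04,-0.06],"twist":[0,0,0],"grip":0},{"linear":[-0.06,-0.08,-0.06],"twist":[0,0,0],"grip":0},{"linear":[-0.084,-0.12,-0.06],"twist":[0,0,0],"grip":0},{"linear":[-0.084,-0.136,-0.06],"twist":[0,0,0],"grip":0},{"linear":[-0.084,-0.136,-0.06],"twist":[0,0,0],"grip":0}]'
python3 - <<'E'
from h import *
import pickle
c=read_camera('wrist');P=cloud(c);Z=P[...,2];save(c,'w2.png')
hsv=cv2.cvtColor(c['frame'],cv2.COLOR_RGB2HSV)
t=abs(Z-.203)<.004
n,l,st,ce=cv2.connectedComponentsWithStats(t.astype(np.uint8))
for i in range(1,n):
    if st[i,4]>100:
        q=l==i;r=cv2.minAreaRect((P[q][:,:2]*1000).astype(np.float32));print(ce[i].round(),np.round(r[0],1),np.round(r[1],1),np.median(hsv[q],0))
q=(hsv[...,1]>150)&((hsv[...,0]<6)|(hsv[...,0]>174))&(abs(Z-.194)<.004);q&=np.hypot(P[...,0]-.465,P[...,1]-.162)<.03
print('handle',q.sum(),(np.nanmin(P[q],0)+np.nanmax(P[q],0))/2);s=sense();print(s['tcp_pos'],s['joint_pos'])
E
```

```text
time_s: 7.7
tcp_pos: [0.4652, 0.163, 0.2539]
ee_rot: [0.0, 0.807, 0.59, 0.001]
contact_force: [-0.6, 0.0, 0.7]
gripper_width: 0.0857
grasp_force: 0.0
[267.  95.] [498.7 239.7] [23.8 11.7] [109. 181. 169.]
[307.  95.] [523.3 231.8] [23.8 12.1] [ 21.  30. 132.]
[445.  95.] [607.7 204.5] [23.1 13.3] [ 11. 196. 229.]
[486.  95.] [632.6 196.7] [23.4 13.6] [ 21.  30. 126.]
handle 191 [0.46527531 0.16161299 0.19239952]
[0.46592267 0.16286515 0.25361893] [ 9.59214784e-02  2.72316771e-01  1.42753132e+00 -2.87057159e-05
  1.44056225e+00  4.04359040e-01]
```

View pics/w2.png

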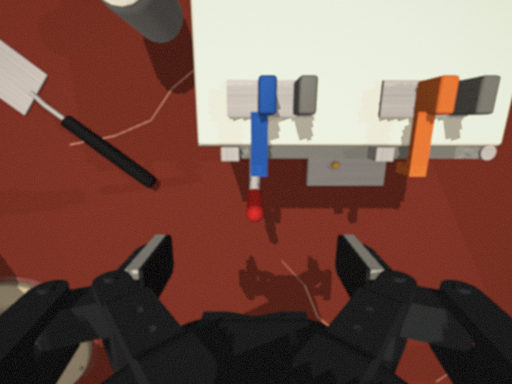

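Both tabs are home. The handle top at (254,210) is centred between the jaws and in front of the hook end at (258,175). Descending and pinching.

```bash
python3 -m crank '[{"linear":[-0.001,0,0.03],"twist":[0,0,0],"grip":0},{"linear":[-0.001,0,0.06],"twist":[0,0,0],"grip":0},{"linear":[-0.001,0,0.088],"twist":[0,0,0],"grip":0},{"linear":[-0.001,0,0.088],"twist":[0,0,0],"grip":0},{"linear":[-0.001,0,0.088],"twist":[0,0,0],"grip":255},{"linear":[-0.001,0,0.088],"twist":[0,0,0],"grip":255},{"linear":[-0.001,0,0.088],"twist":[0,0,0],"grip":255},{"linear":[-0.001,0,0.088],"twist":[0,0,0],"grip":255},{"linear":[-0.001,0,0.088],"twist":[0,0,0],"grip":255},{"linear":[-0.001,0,0.088],"twist":[0,0,0],"grip":255},{"linear":[-0.001,0,0.088],"twist":[0,0,0],"grip":255},{"linear":[-0.001,0,0.088],"twist":[0,0,0],"grip":255}]' 60
python3 -c "
import numpy as np
for d in range(6,91,6):
    t=np.radians(d);c,s=np.cos(t),np.sin(t);print(d,round(-185*s-40*c+40),round(-185*c+40*s+185))"
```

```text
time_s: 9.25
tcp_pos: [0.4648, 0.1617, 0.1658]
ee_rot: [0.0, 0.807, 0.59, 0.0]
contact_force: [-2.7, -0.1, 5.1]
gripper_width: 0.0124
grasp_force: 58.4
6 -19 5
12 -38 12
18 -55 21
24 -72 32
30 -87 45
36 -101 59
42 -114 74
48 -124 91
54 -133 109
60 -140 127
66 -145 146
72 -148 166
78 -149 186
84 -148 205
90 -145 225
```

The bar is pinched. Swinging past the detent first, to 48°.

```bash
python3 -m crank '[{"linear":[-0.010,0.002,0],"twist":[0,0,-3],"grip":255},{"linear":[-0.019,0.005,0],"twist":[0,0,-6],"grip":255},{"linear":[-0.038,0.012,0],"twist":[0,0,-12],"grip":255},{"linear":[-0.055,0.021,0],"twist":[0,0,-18],"grip":255},{"linear":[-0.072,0.032,0],"twist":[0,0,-24],"grip":255},{"linear":[-0.087,0.045,0],"twist":[0,0,-30],"grip":255},{"linear":[-0.101,0.059,0],"twist":[0,0,-36],"grip":255},{"linear":[-0.114,0.074,0],"twist":[0,0,-42],"grip":255},{"linear":[-0.124,0.091,0],"twist":[0,0,-48],"grip":255},{"linear":[-0.124,0.091,0],"twist":[0,0,-48],"grip":255}]'
python3 -c "
import numpy as np
for d in range(6,43,6):
    t=np.radians(d);c,s=np.cos(t),np.sin(t);print(d,round(-185*s-40*c+40),round(-185*c+40*s+185))"
```

```text
time_s: 10.5
tcp_pos: [0.5161, 0.0161, 0.1658]
ee_rot: [0.001, 0.498, 0.867, 0.002]
contact_force: [6.2, 9.3, 2.5]
gripper_width: 0.0124
grasp_force: 59.8
6 -19 5
12 -38 12
18 -55 21
24 -72 32
30 -87 45
36 -101 59
42 -114 74
```

```bash
python3 -m crank '[{"linear":[-0.019,0.005,0],"twist":[0,0,-6],"grip":255},{"linear":[-0.038,0.012,0],"twist":[0,0,-12],"grip":255},{"linear":[-0.055,0.021,0],"twist":[0,0,-18],"grip":255},{"linear":[-0.072,0.032,0],"twist":[0,0,-24],"grip":255},{"linear":[-0.087,0.045,0],"twist":[0,0,-30],"grip":255},{"linear":[-0.101,0.059,0],"twist":[0,0,-36],"grip":255},{"linear":[-0.106,0.064,0],"twist":[0,0,-38],"grip":255},{"linear":[-0.106,0.064,0],"twist":[0,0,-38],"grip":255},{"linear":[-0.106,0.064,0],"twist":[0,0,-38],"grip":255},{"linear":[-0.106,0.064,0],"twist":[0,0,-38],"grip":255}]'
python3 - <<'E'
from h import *
c=read_camera('top');save(c,'t1.png')
cv2.imwrite('pics/t1c.png',cv2.resize(c['frame'][90:240,70:260,::-1],None,fx=4,fy=4))
E
```

```text
time_s: 11.75
tcp_pos: [0.6228, -0.0408, 0.1659]
ee_rot: [0.0, 0.188, 0.982, 0.002]
contact_force: [-1.2, 12.2, 6.1]
gripper_width: 0.0125
grasp_force: 60.0
```

View pics/t1c.png

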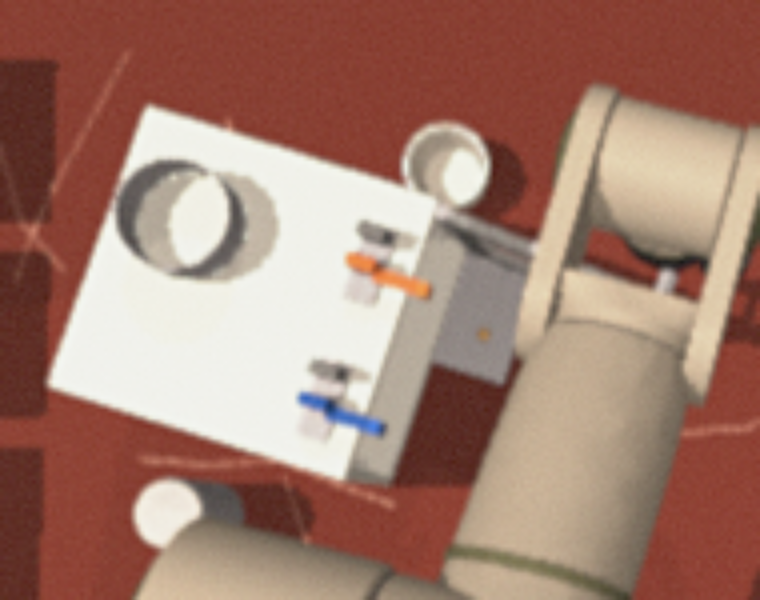

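The picture shows the gate standing out at about a right angle from the hinge at (440,210), with both tabs home and the ring, shaker and ramekin in place. Handing in.

```bash
python3 -c "
from station import *
s=sense();print(s['qd'],s['grasp_force']);print(sign_off())"
```

```text
[-0.00061583 -0.00116287 -0.00170731  0.00010584 -0.0013553   0.00072135] 60.033284425735474
the job is handed in; nothing more can be done
None
```

I squeezed the blue catch home and then the amber one, swung the gate open to about 86° (1.5 rad), and handed the job in at about 12 s with the fingers still gripping the handle; no verdict was shown.

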